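Lay a sample tube in the tube mixer's sprung cradle

ROBOT

A 6-joint arm with a two-finger parallel gripper is mounted at the origin on the work surface. World frame = base frame: x ahead of the robot, y to its left, z up, the work surface at z = 0. Lengths are in m, angles in degrees, forces in N, time in s.
With the tool pointing down it reaches from about 0.35 to 0.875 m from the base axis. Payload 4.2 kg.
Tool frame: the origin (TCP) lies midway between the tips of the shut fingers; the grasp point (between the pads) lies 19 mm behind it; y points along the fingers, x is the direction in which the jaws open and shut, and the axes are right-handed (so a half turn about y gives the same grasp; the last joint's range is limited). The gripper opens to 87 mm and grips with 3 to 60 N. Pads are 19 mm wide; open, the fingers measure 117 mm over their backs; the gripper's body (75 mm by 190 mm) begins 51 mm behind the grasp point.
Start: joints at [-53.996, 22.042, 0.453, 0, -68.411, -14.817], TCP at [0.226, -0.583, 0.183] pointing down, gripper open.
Joint ranges: [-179.83, 179.83], [-69.29, 118.12], [-61.27, 80.66], [-181.25, 117.63], [-171.15, -9.14], [-177.46, 177.46]. Speed limits (degrees/s): [159.86, 159.86, 180, 180, 180, 180].

INTERFACE

Orientations are given as a 3x3 rotation matrix whose columns are the frame's x, y, z axes.
In Python, from station import * gives the robot as it stands.
- The arm moves only by the tool jog_arm, never from a script. Its argument "series" is a list of rows, each a list of 3 entries, a list of its own where there are three numbers: the shift along the tool's x, y, z in m, then the turn, a rotation vector about the tool's x, y, z in degrees, then the finger opening in m, from 0 to 0.087. A call has 1 to 10 rows; each row shifts and turns the commanded pose from where the row before left it, along the tool's axes as they then stand; what a row does not reach is not made up. A row lasts 1/8 s, in which the tool goes at most 62.5 mm and 10.7 degrees, less where a joint would pass 70% of its speed; a pose out of reach is approached as far as the arm can. A call is refused whole if a number of a shift passes 0.0625 or a number of a turn 10.7, either way. A call with a gripper value outside its range is refused whole. The fingers move at their own pace and stop on an object; the grip force is fixed at half the most. Time passes only in rows, so rows that do not move let the fingers close. It gives the time, the measured TCP pose, the force and the opening at its end, in the units of the state.
- sense(): the state, without advancing time (a new reading comes with each control period).
- capture(name): name is "side" or "top" or "wrist"; returns the picture (384x512x3 uint8, red, green, blue); there is no depth.
- camera_info(name): a dict with "fx", "fy", "cx", "cy" (pixels), "rvec" (rotation vector, rad) and "tvec" (3), from world to camera coordinates, as OpenCV has them. Camera axes: x right, y down, z forward; pixel columns grow to the right and rows downward; lengths in m; the calibration is good to about 2 mm. A picture is of the moment at which its call begins: read the wrist's pose just before it. camera_info takes no time and is no camera call; for the wrist camera it gives the pose at the moment of the call.
- finish_job(): hands the job in, once; it reports no verdict.
The state is a dict: "time_s": time; "joints": joint angles; "joint_velocities": joint speeds; "effort": joint torques, N m; "tcp_pos": TCP position; "ee_rot": TCP orientation; "wrist_force": force on the tool from outside, world axes, zero at the start; "moment": the same for the moment, N m; "gripper_width": opening from 0.0 (shut) to 1.0 (fully open).
Only numpy, scipy, OpenCV 4.12 (cv2) and the standard library are available. Lean on these libraries where they do the work, as an engineer would, in place of code of your own. Each camera call takes 0.05 s, during which the arm holds its last target. There are 200 camera calls.

TASK

Take the tall capped sample tube that stands upright among the squat jars and lay it on its side in the cradle of the bench tube mixer, ready for mixing: foot against the spring-loaded pad, cap end behind the fixed end stop, and the tube resting fully down in both V saddles so that the spring holds it there. Do it gently, without jamming or slamming the tube against the mixer, leave the two jars where they stand, and let go.

Things in the scene. Friction and masses are not known exactly. Their poses are not given: they have to be found in the camera images.
- tube: White round sample tube with a flat foot, a paper label round its middle and a slightly wider grey screw cap, standing upright on the bench; about 70 g. 96 mm long in all: body 30 mm in diameter from 0 to 78 mm, cap 34 mm in diameter from 78 to 96 mm. Origin at the centre of the foot's underside, its z axis points from foot to cap.
- tube_cap (a point): Centre of the top of the tube's cap, 96 mm from the foot on the tube's axis.
- mixer: Bench tube mixer fixed to the table: white case 110 mm (x) by 235 mm (y -150 to +85 mm), 30 mm high, with an open tube cradle on top. Origin at table height under the cradle's middle, z up. The laid tube's axis runs along the mixer's y, 75 mm above the table, foot to -y, cap to +y. Pad housing: 50 mm wide, y -101 to -71 mm, up to 86 mm above the table.
- seat (a point): Point on the cradle's axis, 75 mm above the table, where the middle of the laid tube (48 mm from its foot) belongs; axes as the mixer's. Two 90-degree V saddles for the 30 mm tube body stand at y -40 to -28 and +20 to +29 mm from here; their upper edges lie 4 mm below the axis, 34 mm apart inside, 42 mm outside. Between them fingers have free space down to the case, 45 mm below the axis.
- stop (a point): Point on the cradle's axis in the plane of the fixed end stop's face, 48 mm from seat towards the mixer's +y, where the centre of the cap's top belongs. The stop is aluminium, 36 mm wide; its upright face ends 3 mm below the axis and continues as a lead-in sloping outwards at 45 degrees to about 5 mm above the axis.
- pad_face (a point): Point on the cradle's axis in the plane of the sprung pad's front face. The pad is a black rubber plate 30 mm wide, from 15 mm below to 3 mm above the axis. At rest the face is 40 mm from seat towards the mixer's -y: the free gap to the stop is 88 mm, 8 mm shorter than the tube.
- pad (a joint): How far the pad is pushed back towards the mixer's -y, in m: 0 at rest, 0.008 with the tube seated, 0.016 at most. Its spring pushes with 2 N at rest and 0.25 N more for each mm (4 N with the tube seated).
- jar_a: Squat specimen jar, white with a grey lid, 46 mm in diameter, 50 mm tall, origin at the centre of its underside. To be left alone.
- jar_b: A second squat specimen jar, the same as jar_a. To be left alone.
There are look-alikes about, which are no part of the job. What is shaped like the tube but black is not meant.

How it is judged (in metres and radians):
At the end, for the whole second after the job is handed in: The tube lies at rest and released in the cradle: cap top within 6 mm of site stop, its axis within 0.06 rad of the cradle's, cap and foot centres at most 3 mm above the cradle's axis (down in both saddles), the pad pushed back 5 to 11 mm, each jar within 30 mm of its start (distance between tube_cap and stop below 0.006 m and angle between the z axis of tube and the y axis of mixer, either way round below 0.06 rad and z of tube_cap in the frame of stop below 0.003 m and z of tube in the frame of seat below 0.003 m and value of joint pad between 0.005 and 0.011 m and linear speed of tube below 0.01 m/s and distance of each of jar_a, jar_b from where it was at the start of the episode below 0.03 m); the robot touches nothing.
It fails at once if the tube is jammed or slammed hard against the mixer (over 80 N) (contact force between tube and mixer above 80 N).
It fails at once if a jar is pushed away by more than 30 mm or knocked over (distance of any of jar_a, jar_b from where it was at the start of the episode above 0.03 m or angle between any of jar_a, jar_b's own z axis and vertical above 0.5 rad).
It also fails if it takes over 42 s, if anything falls off the work surface, if the arm or the gripper's body presses on something with over 40 N, if the wrist force passes 120 N, or if a joint passes its speed limit or range.

## Working session

There is one attempt and no reset: what is moved stays moved. The work goes in short steps, Python scripts to look and compute and a tool call to move; the robot and the scene stay as the last step left them, time stands still between calls to the robot, and variables do not carry over. Pictures are saved under pics/ and viewed, about 8 in all and at most 12, crops included, and the job is handed in when it is done.

Besides the shell and the picture viewer there is one more tool, called after "Request:" as name(argument=value, ...), one argument or row to a line, values as JSON. jog_arm: Moves the arm, as the interface text tells. Its arguments: {"type":"object","properties":{"series":{"type":"array","items":{"type":"array"}}},"required":["series"]}

```bash
ls; mkdir -p pics
python3 - <<'E'
from station import *
import cv2,numpy as np
s=sense();print(s)
for n in("side","top","wrist"):
    i=camera_info(n);print(n,i)
a=capture("side");b=capture("top")
cv2.imwrite("pics/side0.png",a[...,::-1]);cv2.imwrite("pics/top0.png",b[...,::-1])
E
```

```text
pics
{'time_s': 0.0, 'joints': array([-5.39951072e+01,  2.20894595e+01,  3.77441666e-01, -2.94015725e-02,
       -6.84094387e+01, -1.48174264e+01]), 'joint_velocities': array([ 0.02607776, -0.05111635, -0.04695849,  0.04727937, -0.00205535,
       -0.04181497]), 'effort': array([-1.78013179e-03, -3.90669358e+01,  1.87404048e+01,  4.22018632e+00,
        1.08005651e-02, -1.97847949e-04]), 'tcp_pos': array([ 0.22565683, -0.58208933,  0.18185636]), 'ee_rot': array([[-3.61243138e-01, -8.60117254e-04, -9.32471262e-01],
       [ 9.32469131e-01,  1.99531767e-03, -3.61244153e-01],
       [ 2.17128871e-03, -9.99997639e-01,  8.12379720e-05]]), 'wrist_force': array([-0.05181353,  0.11360226, -0.14567649]), 'moment': array([-0.03138822, -0.05608089, -0.00056931]), 'gripper_width': 0.999142015961644}
side {'fx': 368.37572258951667, 'fy': 368.37572258951667, 'cx': 252.84250074297228, 'cy': 191.0069044085946, 'rvec': array([ 2.16150088, -0.69822409,  0.30719112]), 'tvec': array([-0.4198915 ,  0.27861031,  0.53211616])}
top {'fx': 492.30849912003646, 'fy': 492.30849912003646, 'cx': 262.830886545509, 'cy': 185.52242747335436, 'rvec': array([ 2.14835301, -2.18686764,  0.15866159]), 'tvec': array([0.0127644 , 0.52191371, 1.00827992])}
wrist {'fx': 330.4602997501805, 'fy': 330.4602997501805, 'cx': 253.35750245128665, 'cy': 191.24622984020144, 'rvec': array([-1.66591684, -2.43082782, -0.3770037 ]), 'tvec': array([ 0.62392993, -0.0377822 ,  0.39326818])}
```

View pics/top0.png

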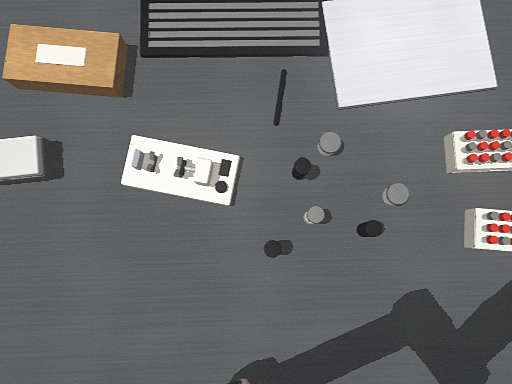

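View pics/side0.png

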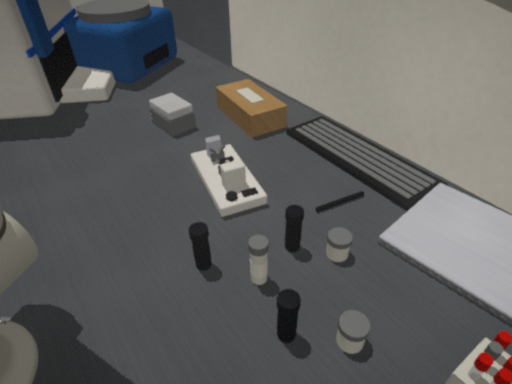

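The top view shows these tube candidates. The white tube with a grey cap is at (316,215). The black look-alikes are at (302,168), (371,228) and (273,248), and the squat jars are at (330,144) and (398,194). I choose (316,215), which is (259,260) in the side view. The mixer spans (122..240, 136..205), with its stop on the left at about (138,157) and the pad housing at about (204,171). Next I'll take close crops to confirm and measure.

Run:
```python
import cv2,numpy as np
a=cv2.imread("pics/side0.png");b=cv2.imread("pics/top0.png")
r=lambda m,f:cv2.resize(m,None,fx=f,fy=f,interpolation=cv2.INTER_CUBIC)
c1=r(b[125:245,115:255],5)   # 700x600
cv2.imwrite("pics/c1.png",c1)
c2=r(a[225:295,225:325],4); c3=r(b[190:240,290:390],4)
c4=r(a[130:215,185:275],4)
v=np.vstack([c2,c3]);c4=cv2.copyMakeBorder(c4,0,v.shape[0]-c4.shape[0],0,0,cv2.BORDER_CONSTANT)
cv2.imwrite("pics/c2.png",np.hstack([v,c4]))
```

```text
(no output)
```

View pics/c1.png

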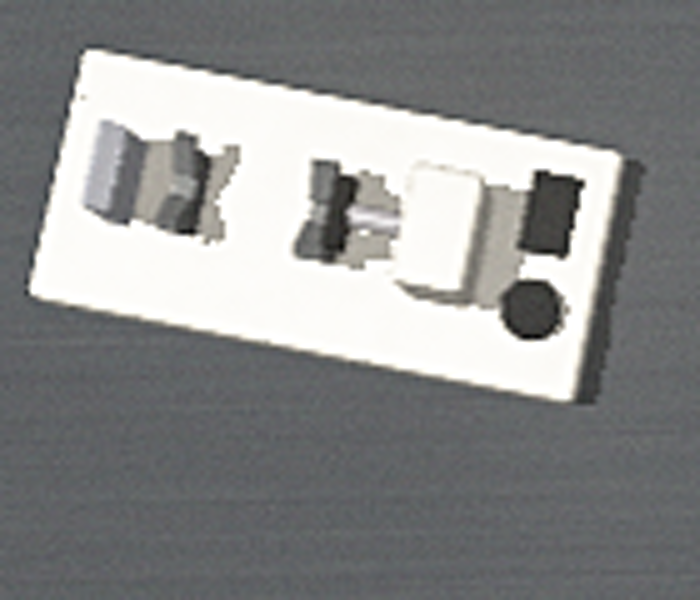

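View pics/c2.png

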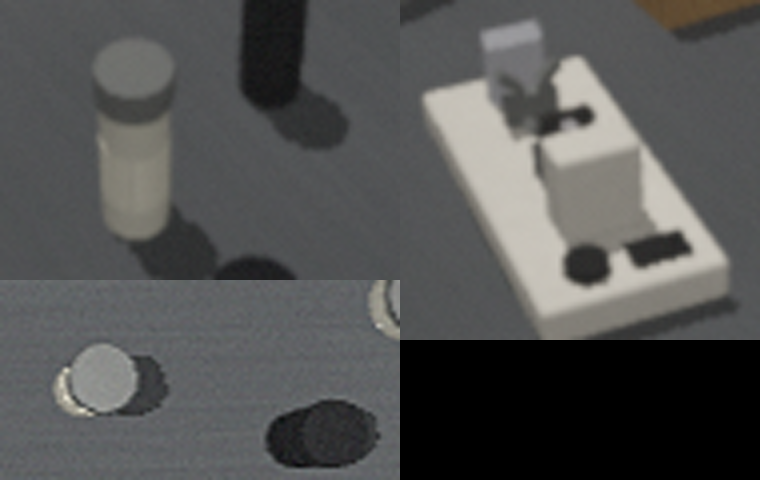

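c1 shows the mixer case's top corners at crop (85,50), (32,295), (622,155) and (575,402). The stop is at the left at about (112,172) and the housing top spans (410..485,165..290). c2 confirms the white tube with grey cap: cap-top centre at (104,98) in the top crop and (134,70) in the side crop.

```bash
cat > h.py <<'E'
import numpy as np,cv2
from scipy.optimize import least_squares
from scipy.spatial.transform import Rotation as Ro
from station import *
def K(i): return np.array([[i['fx'],0,i['cx']],[0,i['fy'],i['cy']],[0,0,1.]])
def proj(i,P): return cv2.projectPoints(np.asarray(P,float).reshape(-1,1,3),i['rvec'],i['tvec'],K(i),None)[0][:,0]
def back(i,uv,z):
    R=cv2.Rodrigues(np.asarray(i['rvec']))[0];c=-R.T@i['tvec']
    d=R.T@np.linalg.inv(K(i))@[uv[0],uv[1],1];return c+d*(z-c[2])/d[2]
def mix(p,L): 
    c,s=np.cos(p[2]),np.sin(p[2]);L=np.asarray(L,float)
    return np.c_[p[0]+c*L[:,0]-s*L[:,1],p[1]+s*L[:,0]+c*L[:,1],L[:,2]]
def fit(i,uv,L):
    best=min((least_squares(lambda p:(proj(i,mix(p,L))-uv).ravel(),[.5,0,y]) for y in np.arange(0,6.28,1.)),key=lambda r:r.cost)
    return best.x,best.fun.reshape(-1,2)
CASE=[[.055,.085,.03],[-.055,.085,.03],[.055,-.15,.03],[-.055,-.15,.03]]
E
python3 - <<'E'
from h import *
t=camera_info("top");s=camera_info("side")
f=lambda q,k,o:(np.array(q,float)+.5)/k-.5+o
uv=f([[85,50],[32,295],[622,155],[575,402]],5,[115,125])
p,r=fit(t,uv,CASE);print("mixer",p,np.degrees(p[2]),r.round(2))
uvs=f([[582-400,58],[423-400,98],[728-400,270],[543-400,318]],4,[185,130])
p2,r=fit(s,uvs,CASE);print("side",p2,np.degrees(p2[2]),r.round(2))
print("tube",back(t,f([104,98],4,[290,190]),.096),back(s,f([134,70],4,[225,225]),.096))
for n,q in dict(ja=(330,144),jb=(398,194)).items():print(n,back(t,q,.05))
for n,q in dict(b1=(302,168),b2=(371,228),b3=(273,248)).items():print(n,back(t,q,.096))
E
```

```text
mixer [0.56614942 0.20946414 6.0740767 ] 348.0189592142556 [[ 0.11 -0.53]
 [-0.9   0.65]
 [ 0.8  -0.63]
 [ 0.02  0.46]]
side [ 0.56547426  0.20373227 -0.21887917] -12.540852527333865 [[ 0.36 -0.17]
 [-0.52 -0.63]
 [ 0.99 -0.77]
 [-0.82  1.04]]
tube [ 0.45554569 -0.09812807  0.096     ] [ 0.45550084 -0.10156384  0.096     ]
ja [ 0.60562762 -0.13922941  0.05      ]
jb [ 0.49740933 -0.27762789  0.05      ]
b1 [ 0.54807887 -0.07385846  0.096     ]
b2 [ 0.42625736 -0.20665446  0.096     ]
b3 [ 0.39085107 -0.01253456  0.096     ]
```

Look-alikes crowd the tube, so a low sideways grasp there would foul them. Instead I'll lift it vertically, set it down upright in free space, regrasp with the fingers pitched, then lay it in the cradle. First step: go above the tube.

Request:
jog_arm(
  series=[
    [[0.037,0,-0.039],[0,0,0],0.087],
    [[0.037,0,-0.039],[0,0,0],0.087],
    [[0.037,0,-0.039],[0,0,0],0.087],
    [[0.037,0,-0.039],[0,0,0],0.087],
    [[0.037,0,-0.039],[0,0,0],0.087],
    [[0.037,0,-0.039],[0,0,0],0.087],
    [[0.037,0,-0.039],[0,0,0],0.087],
    [[0.037,0,-0.039],[0,0,0],0.087],
    [[0.036,0,-0.038],[0,0,0],0.087],
    [[0.035,0,-0.038],[0,0,0],0.087],
  ],
)

```text
time_s: 1.35
tcp_pos: [0.4552, -0.0986, 0.1828]
ee_rot: [[-0.362, -0.0, -0.932], [0.932, 0.0, -0.362], [0.0, -1.0, 0.0]]
wrist_force: [1.2, -1.3, 0.6]
gripper_width: 0.998
```

Request:
jog_arm(
  series=[
    [[0,0.04,0],[0,0,0],0.087],
    [[0,0.04,0],[0,0,0],0.087],
    [[0,0.035,0],[0,0,0],0.087],
    [[0,0.02,0],[0,0,0],0.06],
    [[0,0.003,0],[0,0,0],0.02],
    [[0,0,0],[0,0,0],0.02],
    [[0,0,0],[0,0,0],0.02],
    [[0,0,0],[0,0,0],0.02],
    [[0,0,0],[0,0,0],0.02],
  ],
)

```text
time_s: 2.48
tcp_pos: [0.4553, -0.1003, 0.0454]
ee_rot: [[-0.361, 0.001, -0.932], [0.932, 0.0, -0.361], [-0.0, -1.0, -0.001]]
wrist_force: [-0.7, 0.0, 0.5]
gripper_width: 0.402
```

Request:
jog_arm(
  series=[
    [[0,0,0],[0,0,0],0.02],
    [[0,0,0],[0,0,0],0.02],
    [[0,-0.01,0],[0,0,0],0.02],
    [[0,-0.03,0],[0,0,0],0.02],
    [[0,-0.04,0],[0,0,0],0.02],
    [[0,-0.04,0],[0,0,0],0.02],
    [[0,0,0],[0,0,0],0.02],
  ],
)

```text
time_s: 3.35
tcp_pos: [0.4573, -0.1003, 0.1686]
ee_rot: [[-0.362, 0.008, -0.932], [0.932, 0.0, -0.362], [-0.003, -1.0, -0.007]]
wrist_force: [-0.3, 0.2, -0.8]
gripper_width: 0.378
```

Request:
jog_arm(
  series=[
    [[-0.033,0,0.034],[0,0,0],0.02],
    [[-0.034,0,0.034],[0,0,0],0.02],
    [[-0.034,0,0.034],[0,0,0],0.02],
    [[-0.034,0,0.034],[0,0,0],0.02],
    [[-0.033,0,0.034],[0,0,0],0.02],
    [[-0.032,0,0.033],[0,0,0],0.02],
    [[0,0.04,0],[0,0,0],0.02],
    [[0,0.04,0],[0,0,0],0.02],
    [[0,0.03,0],[0,0,0],0.02],
    [[0,0,0],[0,0,0],0.02],
  ],
)

```text
time_s: 4.6
tcp_pos: [0.3354, -0.3587, 0.0523]
ee_rot: [[-0.361, -0.007, -0.933], [0.933, 0.004, -0.361], [0.006, -1.0, 0.005]]
wrist_force: [0.2, 0.4, -0.7]
gripper_width: 0.381
```

Request:
jog_arm(
  series=[
    [[0,0.003,0],[0,0,0],0.02],
    [[0,0.003,0],[0,0,0],0.02],
    [[0,0,0],[0,0,0],0.02],
    [[0,0,0],[0,0,0],0.05],
    [[0,0,0],[0,0,0],0.087],
    [[0,0,0],[0,0,0],0.087],
    [[0,-0.02,0],[0,0,0],0.087],
    [[0,-0.05,0],[0,0,0],0.087],
    [[0,-0.05,0],[0,0,0],0.087],
    [[0,-0.02,0],[0,0,0],0.087],
  ],
)

```text
time_s: 5.85
tcp_pos: [0.3393, -0.3611, 0.1925]
ee_rot: [[-0.362, 0.005, -0.932], [0.932, -0.003, -0.362], [-0.005, -1.0, -0.003]]
wrist_force: [0.4, 0.2, -0.4]
gripper_width: 0.989
```

Request:
jog_arm(
  series=[
    [[0,0,0],[-9,0,0],0.087],
    [[0,0,0],[-9,0,0],0.087],
    [[0,0,0],[-9,0,0],0.087],
    [[0,0,0],[-9,0,0],0.087],
    [[0,0,0],[-9,0,0],0.087],
    [[0,0,0],[-10,0,0],0.087],
    [[0,0,0],[0,0,0],0.087],
  ],
)

```text
time_s: 6.72
tcp_pos: [0.3355, -0.3615, 0.1862]
ee_rot: [[-0.355, 0.764, -0.538], [0.935, 0.295, -0.199], [0.007, -0.574, -0.819]]
wrist_force: [-0.6, 0.2, -0.3]
gripper_width: 0.997
```

Run:
```python
from h import *
s=sense();print(s['joints'].round(1),s['tcp_pos'].round(4))
b=capture("top");a=capture("side")
R=lambda m,f:cv2.resize(m[...,::-1],None,fx=f,fy=f,interpolation=cv2.INTER_CUBIC)
print(proj(camera_info("top"),[[.337,-.36,.096]]),proj(camera_info("side"),[[.337,-.36,.096],[.337,-.36,0]]))
cv2.imwrite("pics/p1.png",np.hstack([R(b[200:384,362:512],2.6)[:478],R(a[200:384,180:330],2.6)[:478]]))
```

```text
[-70.8  15.8 -12.5 -57.7 -75.6  24.3] [ 0.3355 -0.3615  0.1862]
[[451.0680461  272.32166768]] [[310.87021186 436.91540489]
 [304.54072745 464.84686077]]
```

View pics/p1.png

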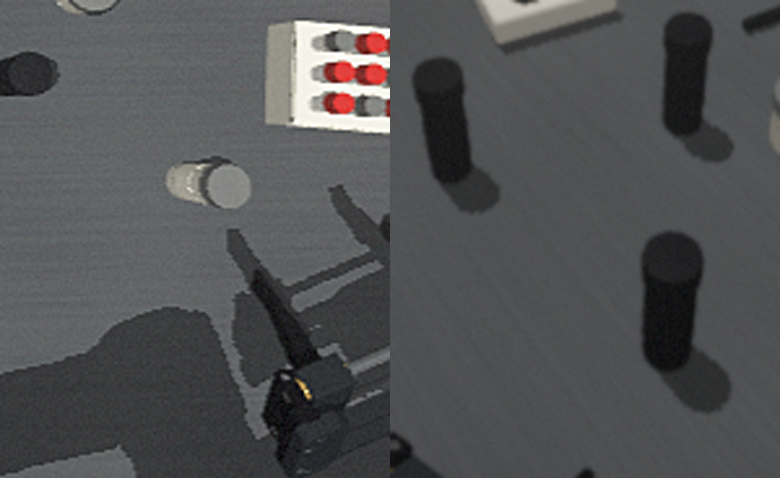

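The tube stands upright at top-view pixel (450,271), within 2 mm of plan. Red-cap rack lies 78 mm to the side, clear of the fingers. Approaching now, pitched 35°.

Request:
jog_arm(
  series=[
    [[0,0,0.04],[0,0,0],0.087],
    [[0,0,0.04],[0,0,0],0.087],
    [[0,0,0.034],[0,0,0],0.087],
    [[0,0,0],[0,0,0],0.087],
    [[0,0.03,0],[0,0,0],0.087],
    [[0,0.03,0],[0,0,0],0.087],
    [[0,0.025,0],[0,0,0],0.087],
    [[0,0.015,0],[0,0,0],0.087],
    [[0,0.003,0],[0,0,0],0.06],
    [[0,0,0],[0,0,0],0.05],
  ],
)

```text
time_s: 8.07
tcp_pos: [0.3557, -0.3536, 0.0367]
ee_rot: [[-0.362, 0.764, -0.535], [0.932, 0.296, -0.208], [-0.001, -0.574, -0.819]]
wrist_force: [-0.1, -0.2, -0.7]
gripper_width: 0.853
```

Request:
jog_arm(
  series=[
    [[0,0,0.003],[0,0,0],0.02],
    [[0,0,0],[0,0,0],0.02],
    [[0,0,0],[0,0,0],0.02],
    [[0,0,0],[0,0,0],0.02],
    [[0,0,0],[0,0,0],0.02],
    [[0,0,0],[0,0,0],0.02],
  ],
)

```text
time_s: 8.82
tcp_pos: [0.3541, -0.3539, 0.034]
ee_rot: [[-0.361, 0.764, -0.535], [0.932, 0.296, -0.207], [-0.0, -0.574, -0.819]]
wrist_force: [0.4, 0.5, -0.7]
gripper_width: 0.248
```

Run:
```python
from h import *
s=sense();print(s['gripper_width'],s['tcp_pos'])
b=capture("top");a=capture("wrist")
R=lambda m,f:cv2.resize(m[...,::-1],None,fx=f,fy=f,interpolation=cv2.INTER_CUBIC)
cv2.imwrite("pics/p2.png",np.hstack([R(b[215:384,382:512],2.27)[:384,:290],R(a,1)]))
```

```text
0.24782998986043794 [ 0.35413927 -0.3538778   0.03403196]
```

View pics/p2.png

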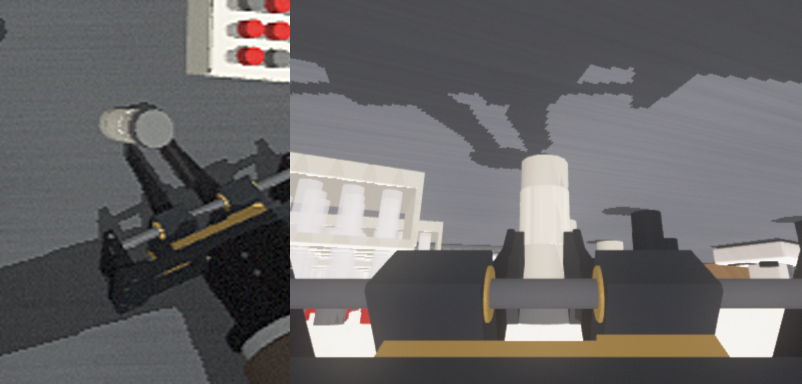

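Run:
```python
from h import *
t=camera_info("top");w=camera_info("wrist");s=sense()
print("tube from cap px",back(t,(450.3,271.4),.096),"foot-ish")
T=s['tcp_pos'];R=s['ee_rot']
P=[T,T-.019*R[:,1],T+.0108*R[:,0],T-.0108*R[:,0],[.339,-.358,0],[.339,-.358,.096]]
print("wrist(+290)",(proj(w,P)+[290,0]).round(0).tolist());print("top crop",((proj(t,P)-[382,215])*2.27).round(0).tolist())
```

```text
tube from cap px [ 0.33880659 -0.35860405  0.096     ] foot-ish
wrist(+290) [[543.0, 217.0], [543.0, 229.0], [560.0, 217.0], [527.0, 217.0], [546.0, 160.0], [546.0, 320.0]]
top crop [[122.0, 108.0], [134.0, 124.0], [111.0, 112.0], [133.0, 103.0], [114.0, 123.0], [154.0, 128.0]]
```

Request:
jog_arm(
  series=[
    [[0,0,0],[0,0,0],0.0],
    [[0,0,0],[0,0,0],0.0],
    [[0,0,0],[0,0,0],0.0],
  ],
)

```text
time_s: 9.3
tcp_pos: [0.3541, -0.3539, 0.034]
ee_rot: [[-0.361, 0.764, -0.535], [0.932, 0.296, -0.207], [-0.0, -0.574, -0.819]]
wrist_force: [-0.4, 0.2, -0.7]
gripper_width: 0.024
```

Run:
```python
from h import *
b=capture("top");a=capture("wrist")
R=lambda m,f:cv2.resize(m[...,::-1],None,fx=f,fy=f,interpolation=cv2.INTER_CUBIC)
cv2.imwrite("pics/p3.png",np.hstack([R(b[215:384,382:512],2.27)[:384,:290],R(a,1)]))
```

```text
(no output)
```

View pics/p3.png

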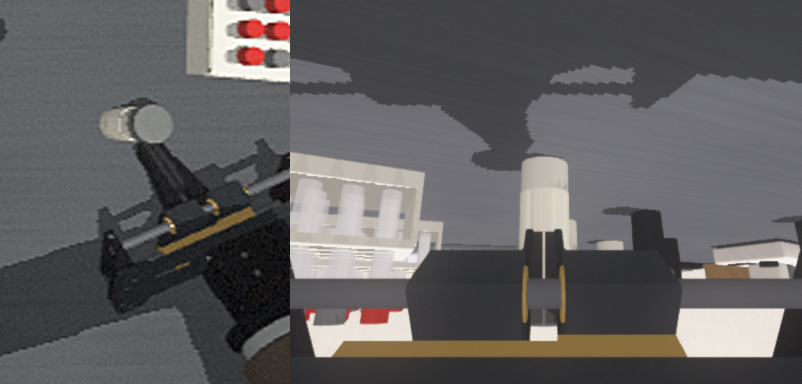

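Run:
```python
from h import *
w=camera_info("wrist");t=camera_info("top");s=sense();T=s['tcp_pos'];R=s['ee_rot']
for d in(0,.015,.03,.045):
  P=[T-d*R[:,1]+z*R[:,2] for z in(-.0095,0,.0095)]
  print(d,(proj(w,P)+[290,0]).round(0).tolist(),((proj(t,P)-[382,215])*2.27).round(0).tolist())
c=cv2.Rodrigues(w['rvec'])[0];cc=-c.T@w['tvec'];print("cam in tool",R.T@(cc-T),"fwd",R.T@c[2])
for P in([.339,-.358],[.33,-.35],[.36,-.345],[.37,-.345]):
  P=np.array(P);h=np.array([.934,.358])
  print(P,(proj(w,[[*P,0],[*(P-.015*h),0],[*(P-.017*h),.096],[*(P+.017*h),.096]])+[290,0]).round(0).tolist())
```

```text
0 [[543.0, 231.0], [543.0, 217.0], [543.0, 204.0]] [[123.0, 103.0], [122.0, 108.0], [121.0, 113.0]]
0.015 [[543.0, 241.0], [543.0, 227.0], [543.0, 212.0]] [[132.0, 116.0], [131.0, 121.0], [130.0, 126.0]]
0.03 [[543.0, 252.0], [543.0, 237.0], [543.0, 222.0]] [[141.0, 129.0], [140.0, 134.0], [140.0, 139.0]]
0.045 [[543.0, 265.0], [543.0, 249.0], [543.0, 233.0]] [[151.0, 142.0], [150.0, 147.0], [149.0, 153.0]]
cam in tool [-7.04691252e-05 -2.02074265e-01  8.18730389e-02] fwd [ 4.34766682e-06  9.53477962e-01 -3.01462726e-01]
[ 0.339 -0.358] [[546.0, 160.0], [546.0, 150.0], [547.0, 322.0], [546.0, 318.0]]
[ 0.33 -0.35] [[563.0, 157.0], [565.0, 147.0], [569.0, 323.0], [564.0, 319.0]]
[ 0.36  -0.345] [[552.0, 173.0], [553.0, 166.0], [554.0, 319.0], [553.0, 316.0]]
[ 0.37  -0.345] [[547.0, 178.0], [547.0, 171.0], [548.0, 318.0], [547.0, 315.0]]
```

Run:
```python
from h import *
t=camera_info("top");T=np.array([.3355,-.3615,.1862]);R=np.array([[-0.355,0.764,-0.538],[0.935,0.295,-0.199],[0.007,-0.574,-0.819]])
for d in(0,.02,.04,.06):
  for x in(.045,-.045):print(d,x,((proj(t,[T-d*R[:,1]+x*R[:,0]])-[362,200])*2.6).round(0).tolist())
s=sense();print(s)
```

```text
0 0.045 [[227.0, 222.0]]
0 -0.045 [[346.0, 172.0]]
0.02 0.045 [[245.0, 246.0]]
0.02 -0.045 [[364.0, 195.0]]
0.04 0.045 [[262.0, 272.0]]
0.04 -0.045 [[384.0, 220.0]]
0.06 0.045 [[280.0, 298.0]]
0.06 -0.045 [[404.0, 244.0]]
{'time_s': 9.4, 'joints': array([-70.30640417,  30.98357938, -17.86239414, -64.33266835,
       -65.30082564,  43.60481698]), 'joint_velocities': array([ 0.09128393, -0.05796147,  0.05034373,  0.04358774,  0.03542671,
        0.03624149]), 'effort': array([ 6.25725696e-02, -3.80484438e+01,  1.02343306e+01,  1.34511022e-01,
       -1.14968900e+00,  2.99975532e-02]), 'tcp_pos': array([ 0.35414433, -0.3539217 ,  0.0340232 ]), 'ee_rot': array([[-3.61368997e-01,  7.63786418e-01, -5.34829652e-01],
       [ 9.32422891e-01,  2.96016434e-01, -2.07272340e-01],
       [ 6.56855650e-06, -5.73589207e-01, -8.19143102e-01]]), 'wrist_force': array([-0.19919596,  0.09820296, -0.03131109]), 'moment': array([-0.62831005,  1.64527398, -0.01555229]), 'gripper_width': 0.01140162966986192}
```

The finger tips in the pictures sit about 40 mm short of the reported TCP along the tool's y. So the fingers closed in front of the tube, and the first lift held only the cap. I'll use that offset (grasp point ≈ 59 mm behind the reported TCP) and redo the grasp.

Request:
jog_arm(
  series=[
    [[0,0,0],[0,0,0],0.087],
    [[0,0,0],[0,0,0],0.087],
    [[0,0,0],[0,0,0],0.087],
    [[0,0,0],[0,0,0],0.087],
    [[0,0,0],[0,0,0],0.087],
    [[0,0.015,0],[0,0,0],0.087],
    [[0,0.015,0],[0,0,0],0.087],
    [[0,0.01,0],[0,0,0],0.087],
    [[0,0.003,0],[0,0,0],0.087],
    [[0,0,0],[0,0,0],0.05],
  ],
)

```text
time_s: 10.65
tcp_pos: [0.3871, -0.3409, 0.0091]
ee_rot: [[-0.362, 0.763, -0.535], [0.932, 0.297, -0.207], [0.0, -0.574, -0.819]]
wrist_force: [-0.4, -1.3, -0.8]
gripper_width: 0.934
```

Request:
jog_arm(
  series=[
    [[0,0,0],[0,0,0],0.0],
    [[0,0,0],[0,0,0],0.0],
    [[0,0,0],[0,0,0],0.0],
    [[0,0,0],[0,0,0],0.0],
    [[0,0,0],[0,0,0],0.0],
    [[0,0,0],[0,0,0],0.0],
    [[0,0,0],[0,0,0],0.0],
  ],
)

```text
time_s: 11.52
tcp_pos: [0.387, -0.3411, 0.0094]
ee_rot: [[-0.362, 0.764, -0.535], [0.932, 0.296, -0.207], [0.0, -0.573, -0.819]]
wrist_force: [0.0, 0.1, 0.3]
gripper_width: 0.332
```

Grip is 28.9 mm on the 30 mm body, at about 43 mm from the foot. Lifting, then working out the rotation.

Request:
jog_arm(
  series=[
    [[0,-0.006,-0.008],[0,0,0],0.0],
    [[0,-0.02,-0.029],[0,0,0],0.0],
    [[0,-0.026,-0.037],[0,0,0],0.0],
    [[0,-0.026,-0.037],[0,0,0],0.0],
    [[0,-0.026,-0.037],[0,0,0],0.0],
    [[0,-0.02,-0.028],[0,0,0],0.0],
    [[0,0,0],[0,0,0],0.0],
  ],
)

```text
time_s: 12.4
tcp_pos: [0.3868, -0.3422, 0.2285]
ee_rot: [[-0.362, 0.766, -0.532], [0.932, 0.292, -0.214], [-0.008, -0.573, -0.819]]
wrist_force: [-0.4, 1.2, -0.6]
gripper_width: 0.335
```

```bash
cat >> h.py <<'E'
M=np.array([.566,.2075,-12.15*np.pi/180]) # mixer pose
AT=np.array([0,-.573,-.819]);AT/=np.linalg.norm(AT) # tube axis in tool
G=np.array([0,-.059,0]);FOOT=G-.0432*AT
def ax(p): 
    c,s=np.cos(p[2]),np.sin(p[2]);return np.array([c,s,0]),np.array([-s,c,0]),np.array([0,0,1.])
def target(y,h,beta,p=M,x=0):
    "tool pose with foot centre at mixer x, y (from seat), h above axis, cap raised by beta deg"
    mx,my,Z=ax(p);b=np.radians(beta);a=my*np.cos(b)+Z*np.sin(b)
    W=np.c_[-mx,a,np.cross(-mx,a)];L=np.c_[[1,0,0],AT,np.cross([1,0,0],AT)]
    R=W@L.T;f=np.array([p[0],p[1],.075])+mx*x+my*y+Z*h
    return f-R@FOOT,R
def where(s=None,p=M):
    s=s or sense();R=s['ee_rot'];f=s['tcp_pos']+R@FOOT;a=R@AT;mx,my,Z=ax(p);d=f-[p[0],p[1],.075]
    return dict(footxyz=(1e3*np.array([d@mx,d@my,d[2]])).round(1),a=np.array([a@mx,a@my,a[2]]).round(3),f=s['wrist_force'].round(1))
def togo(T,R):
    s=sense();r=s['ee_rot'];return (r.T@(T-s['tcp_pos'])).round(4),Ro.from_matrix(r.T@R).as_rotvec(degrees=True).round(1)
E
python3 - <<'E'
from h import *
print(sense()['tcp_pos'],sense()['gripper_width'],sense()['wrist_force'],where())
T,R=target(-.030,.06,15);print(T,R.round(3));print(togo(T,R),"after turn, shift in new axes",(R.T@(T-sense()['tcp_pos'])).round(4))
E
```

```text
[ 0.38679837 -0.34215713  0.22852088] 0.33493832335136037 [-0.41909851  1.21386682 -0.64665175] {'footxyz': array([ -99.8, -601.7,  144.1]), 'a': array([-0.004,  0.007,  1.   ]), 'f': array([-0.4,  1.2, -0.6])}
[0.56422576 0.19925899 0.09073135] [[-0.978 -0.072 -0.198]
 [ 0.21  -0.334 -0.919]
 [ 0.    -0.94   0.342]]
(array([ 0.4416,  0.3729, -0.0973]), array([ 68.2, -57.6, -18.7])) after turn, shift in new axes [-0.0595 -0.0641 -0.5796]
```

Request:
jog_arm(
  series=[
    [[0,0,0],[6.82,-5.76,-1.87],0.0],
    [[0,0,0],[6.82,-5.76,-1.87],0.0],
    [[0,0,0],[6.82,-5.76,-1.87],0.0],
    [[0,0,0],[6.82,-5.76,-1.87],0.0],
    [[0,0,0],[6.82,-5.76,-1.87],0.0],
    [[0,0,0],[6.82,-5.76,-1.87],0.0],
    [[0,0,0],[6.82,-5.76,-1.87],0.0],
    [[0,0,0],[6.82,-5.76,-1.87],0.0],
    [[0,0,0],[6.82,-5.76,-1.87],0.0],
    [[0,0,0],[6.82,-5.76,-1.87],0.0],
  ],
)

```text
time_s: 13.65
tcp_pos: [0.386, -0.3409, 0.224]
ee_rot: [[-0.978, -0.078, -0.193], [0.208, -0.329, -0.921], [0.009, -0.941, 0.338]]
wrist_force: [0.0, -0.1, 0.2]
gripper_width: 0.329
```

Run:
```python
from h import *
s=sense();print(s['tcp_pos'],s['joints'].round(0),where())
T,R=target(-.030,.06,15);print(togo(T,R))
```

```text
[ 0.3860226  -0.3409101   0.22397054] [-11.   6. -26.  23. -61. -13.] {'footxyz': array([ -60.1, -595.7,  193.2]), 'a': array([-0.   ,  0.965,  0.262]), 'f': array([ 0. , -0.1,  0.2])}
(array([-0.0632, -0.0664, -0.577 ]), array([0.2, 0.3, 0.4]))
```

Request:
jog_arm(
  series=[
    [[-0.006,-0.019,-0.053],[0,0,0],0.0],
    [[-0.006,-0.019,-0.053],[0,0,0],0.0],
    [[-0.006,-0.019,-0.053],[0,0,0],0.0],
    [[-0.006,-0.019,-0.053],[0,0,0],0.0],
    [[-0.006,-0.019,-0.053],[0,0,0],0.0],
    [[-0.006,-0.019,-0.053],[0,0,0],0.0],
    [[-0.006,-0.019,-0.053],[0,0,0],0.0],
    [[-0.006,-0.019,-0.053],[0,0,0],0.0],
    [[-0.006,-0.019,-0.053],[0,0,0],0.0],
    [[-0.006,-0.019,-0.053],[0,0,0],0.0],
  ],
)

```text
time_s: 14.9
tcp_pos: [0.5634, 0.1978, 0.2246]
ee_rot: [[-0.977, -0.078, -0.196], [0.211, -0.327, -0.921], [0.007, -0.942, 0.336]]
wrist_force: [1.4, -0.8, 0.3]
gripper_width: 0.327
```

Run:
```python
from h import *
print(where())
T,R=target(-.030,.05,15);print(togo(T,R))
```

```text
{'footxyz': array([ -0.2, -31.8, 193.7]), 'a': array([0.002, 0.964, 0.264]), 'f': array([ 1.4, -0.8,  0.3])}
(array([-0.0015,  0.1349, -0.0499]), array([0.3, 0.1, 0.4]))
```

Request:
jog_arm(
  series=[
    [[0,0.034,-0.0125],[0.3,0.1,0.4],0.0],
    [[-0.001,0.034,-0.0125],[0,0,0],0.0],
    [[0,0.034,-0.0125],[0,0,0],0.0],
    [[0,0.033,-0.0125],[0,0,0],0.0],
    [[0,0,0],[0,0,0],0.0],
  ],
)

```text
time_s: 15.52
tcp_pos: [0.5624, 0.1955, 0.0783]
ee_rot: [[-0.977, -0.077, -0.196], [0.211, -0.338, -0.917], [0.004, -0.938, 0.346]]
wrist_force: [0.5, -1.0, -0.7]
gripper_width: 0.332
```

Run:
```python
from h import *
s=sense();print(where())
a=capture("side");b=capture("top");s=sense()
R=lambda m,f:cv2.resize(m[...,::-1],None,fx=f,fy=f,interpolation=cv2.INTER_CUBIC)
cv2.imwrite("pics/m1.png",np.hstack([R(b[115:225,110:250],2.8),R(a[105:215,180:280],2.8)]))
P,Rr=s['tcp_pos'],s['ee_rot'];f=P+Rr@FOOT;A=Rr@AT
Q=[f,f+.078*A,f+.096*A,P-.04*Rr[:,1]]
print("top",((proj(camera_info("top"),Q)-[110,115])*2.8).round(0).tolist());print("side",((proj(camera_info("side"),Q)-[180,105])*2.8+[392,0]).round(0).tolist())
L=[[0,.048,.08],[0,-.04,.078],[.025,-.071,.086],[-.025,-.071,.086],[.018,.056,.08],[-.018,.056,.08],[.021,.0245,.071],[-.021,.0245,.071],[.021,-.034,.071],[-.021,-.034,.071]]
print("mixer top",((proj(camera_info("top"),mix(M,L))-[110,115])*2.8).round(0).tolist());print("side",((proj(camera_info("side"),mix(M,L))-[180,105])*2.8+[392,0]).round(0).tolist())
print("c1",((proj(camera_info("top"),mix(M,L))-[115,125])*5).round(0).tolist())
```

```text
{'footxyz': array([ -0.8, -33.8,  47.7]), 'a': array([0.001, 0.967, 0.254]), 'f': array([ 0.5, -1. , -0.7])}
top [[179.0, 129.0], [64.0, 102.0], [37.0, 96.0], [130.0, 121.0]]
side [[511.0, 89.0], [479.0, 25.0], [472.0, 11.0], [498.0, 75.0]]
mixer top [[80.0, 121.0], [200.0, 145.0], [248.0, 117.0], [234.0, 185.0], [75.0, 94.0], [64.0, 143.0], [121.0, 101.0], [108.0, 157.0], [200.0, 117.0], [187.0, 173.0]]
side [[483.0, 92.0], [517.0, 146.0], [560.0, 150.0], [500.0, 165.0], [500.0, 84.0], [461.0, 93.0], [516.0, 109.0], [469.0, 120.0], [540.0, 143.0], [491.0, 155.0]]
c1 [[118.0, 165.0], [332.0, 208.0], [418.0, 160.0], [392.0, 280.0], [109.0, 119.0], [89.0, 205.0], [191.0, 131.0], [168.0, 230.0], [331.0, 158.0], [309.0, 258.0]]
```

View pics/m1.png

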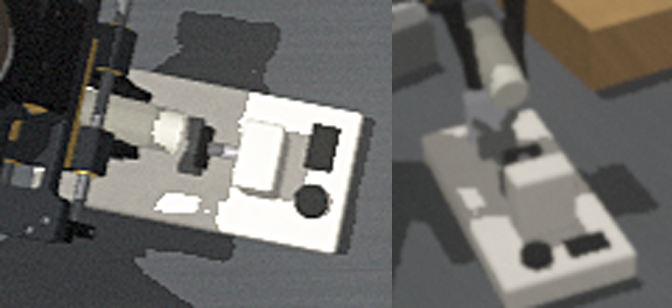

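The tube foot appears in m1 at (178,130) in the top crop and (510,85) in the side crop. Predictions were (179,129) and (511,89). The mixer features also match to 1–2 mm, so I'll lower in front of the pad.

```bash
cat > go.py <<'E'
import sys
from h import *
y,h,b=map(float,sys.argv[1:4]);print(where());print(togo(*target(y/1e3,h/1e3,b)))
E
python3 go.py -33 8 15
```

```text
{'footxyz': array([  1.4, -31.7,  51.4]), 'a': array([-0.001,  0.966,  0.26 ]), 'f': array([0.4, 0.8, 0.3])}
(array([ 0.0015,  0.0413, -0.0135]), array([ 0.1, -0. , -0.1]))
```

Request:
jog_arm(
  series=[
    [[0,0.012,-0.004],[0,0,0],0.0],
    [[0,0.012,-0.004],[0,0,0],0.0],
    [[0.001,0.01,-0.003],[0,0,0],0.0],
    [[0,0.007,-0.002],[0,0,0],0.0],
    [[0,0,0],[0,0,0],0.0],
    [[0,0,0],[0,0,0],0.0],
    [[0,0,0],[0,0,0],0.0],
  ],
)

```text
time_s: 16.5
tcp_pos: [0.5641, 0.1962, 0.0393]
ee_rot: [[-0.978, -0.069, -0.198], [0.21, -0.332, -0.92], [-0.003, -0.941, 0.339]]
wrist_force: [-0.7, 0.5, -1.4]
gripper_width: 0.331
```

```bash
python3 go.py -44 6 15
```

```text
{'footxyz': array([  0.4, -33.2,   8.5]), 'a': array([-0.001,  0.965,  0.261]), 'f': array([-0.7,  0.5, -1.4])}
(array([0.0005, 0.0061, 0.0094]), array([ 0.1, -0. , -0.2]))
```

Request:
jog_arm(
  series=[
    [[0,0.002,0.003],[0,0,0],0.0],
    [[0,0.002,0.003],[0,0,0],0.0],
    [[0.0005,0.002,0.003],[0,0,0],0.0],
    [[0,0,0],[0,0,0],0.0],
    [[0,0,0],[0,0,0],0.0],
  ],
)

```text
time_s: 17.12
tcp_pos: [0.5618, 0.1864, 0.0368]
ee_rot: [[-0.978, -0.068, -0.198], [0.209, -0.332, -0.92], [-0.003, -0.941, 0.339]]
wrist_force: [0.1, 4.2, 2.5]
gripper_width: 0.333
```

```bash
python3 go.py -51.5 5 15
```

```text
{'footxyz': array([  0.2, -43.2,   6. ]), 'a': array([-0.002,  0.965,  0.262]), 'f': array([0.1, 4.2, 2.5])}
(array([0.0003, 0.0039, 0.0076]), array([ 0.2, -0. , -0.2]))
```

Pad contact felt (about 4 N). Pushing it back.

Request:
jog_arm(
  series=[
    [[0,0.001,0.003],[0,0,0],0.0],
    [[0,0.001,0.003],[0,0,0],0.0],
    [[0,0.001,0.002],[0,0,0],0.0],
    [[0,0,0],[0,0,0],0.0],
    [[0,0,0],[0,0,0],0.0],
  ],
)

```text
time_s: 17.75
tcp_pos: [0.56, 0.178, 0.0365]
ee_rot: [[-0.978, -0.068, -0.198], [0.21, -0.332, -0.92], [-0.003, -0.941, 0.339]]
wrist_force: [0.6, 5.1, 4.1]
gripper_width: 0.331
```

```bash
python3 go.py -52 3 6
python3 - <<'E'
from h import *
b=capture("top");a=capture("side")
R=lambda m,f:cv2.resize(m[...,::-1],None,fx=f,fy=f,interpolation=cv2.INTER_CUBIC)
cv2.imwrite("pics/m2.png",np.hstack([R(b[125:215,120:240],4)[:360,:420],R(a[125:215,185:275],4)]))
E
```

```text
{'footxyz': array([  0.2, -51.9,   5.7]), 'a': array([-0.002,  0.965,  0.262]), 'f': array([0.6, 5.1, 4.1])}
(array([0.0003, 0.0078, 0.0051]), array([ 9.2, -0. , -0.2]))
```

View pics/m2.png

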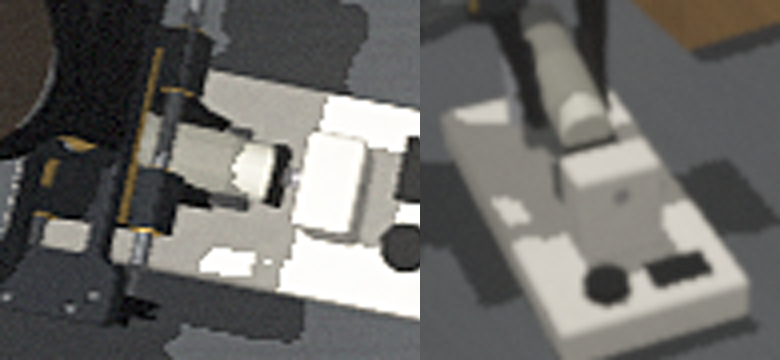

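The foot bears on the black pad (m2, around (283,175) in the top crop), and 5 N agrees with about 12 mm of push-back. Lowering the cap end.

Request:
jog_arm(
  series=[
    [[0,0.002,0.0013],[2.3,0,0],0.0],
    [[0,0.002,0.0013],[2.3,0,0],0.0],
    [[0,0.002,0.0013],[2.3,0,0],0.0],
    [[0,0.0015,0.0012],[2.3,0,-0.2],0.0],
    [[0,0,0],[0,0,0],0.0],
    [[0,0,0],[0,0,0],0.0],
  ],
)

```text
time_s: 18.6
tcp_pos: [0.5582, 0.1704, 0.0316]
ee_rot: [[-0.978, -0.103, -0.184], [0.21, -0.476, -0.854], [0.0, -0.873, 0.487]]
wrist_force: [0.7, 5.6, 4.9]
gripper_width: 0.335
```

```bash
python3 go.py -50.5 1.5 1
```

```text
{'footxyz': array([  0.2, -52.1,   3.8]), 'a': array([-0.   ,  0.995,  0.102]), 'f': array([0.7, 5.6, 4.9])}
(array([0.0002, 0.0041, 0.0005]), array([4.8, 0. , 0. ]))
```

Request:
jog_arm(
  series=[
    [[0,0.0012,0.0005],[1.6,0,0],0.0],
    [[0,0.0012,0.0002],[1.6,0,0],0.0],
    [[0,0.0012,0],[1.6,0,0],0.0],
    [[0,0,0],[0,0,0],0.0],
    [[0,0,0],[0,0,0],0.0],
  ],
)

```text
time_s: 19.23
tcp_pos: [0.5581, 0.1685, 0.0289]
ee_rot: [[-0.978, -0.116, -0.175], [0.21, -0.545, -0.811], [-0.001, -0.83, 0.558]]
wrist_force: [2.0, 6.5, 3.7]
gripper_width: 0.33
```

```bash
python3 go.py -49 0.5 0
```

```text
{'footxyz': array([  0.5, -50.1,   2. ]), 'a': array([-0.001,  1.   ,  0.019]), 'f': array([2. , 6.5, 3.7])}
(array([ 0.0005,  0.0013, -0.0011]), array([ 1.1,  0. , -0.1]))
```

Request:
jog_arm(
  series=[
    [[0,0.0008,-0.0005],[0.5,0,0],0.0],
    [[0,0.001,-0.0008],[0.5,0,0],0.0],
    [[0,0,0],[0,0,0],0.0],
    [[0,0,0],[0,0,0],0.0],
  ],
)

```text
time_s: 19.73
tcp_pos: [0.5584, 0.1682, 0.0271]
ee_rot: [[-0.978, -0.119, -0.173], [0.21, -0.56, -0.801], [-0.001, -0.82, 0.573]]
wrist_force: [2.7, 5.9, 6.1]
gripper_width: 0.333
```

```bash
python3 go.py -48 -1 0
python3 - <<'E'
from h import *
b=capture("top");a=capture("side");w=capture("wrist")
R=lambda m,f:cv2.resize(m[...,::-1],None,fx=f,fy=f,interpolation=cv2.INTER_CUBIC)
cv2.imwrite("pics/m3.png",np.hstack([R(a[120:215,190:280],3.5)[:330],R(w[60:384,40:472],1.02)[:330]]))
E
```

```text
{'footxyz': array([  0.8, -49.5,   0.5]), 'a': array([-0.001,  1.   ,  0.001]), 'f': array([2.7, 5.9, 6.1])}
(array([ 0.0008,  0.0004, -0.002 ]), array([ 0.1, -0. , -0.1]))
```

View pics/m3.png

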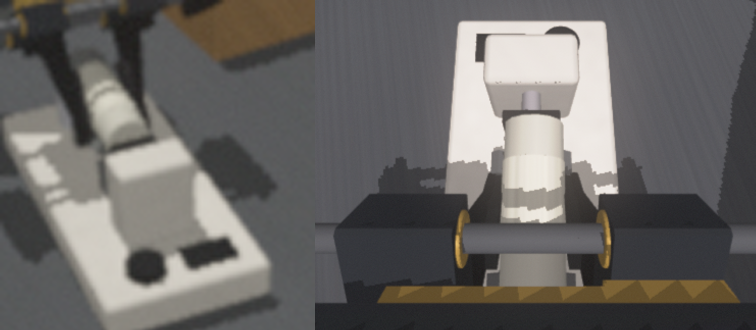

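The tube lies level against the pad (about 6 N, light contact on the saddles). Releasing and retreating along the fingers.

Request:
jog_arm(
  series=[
    [[0,0,0],[0,0,0],0.045],
    [[0,0,0],[0,0,0],0.06],
    [[0,0,0],[0,0,0],0.07],
    [[0,0,0],[0,0,0],0.07],
    [[0,0,0],[0,0,0],0.07],
    [[0,-0.01,0],[0,0,0],0.07],
    [[0,-0.03,0],[0,0,0],0.07],
    [[0,-0.04,0],[0,0,0],0.07],
    [[0,-0.05,0],[0,0,0],0.07],
    [[0,-0.05,0],[0,0,0],0.07],
  ],
)

```text
time_s: 21.12
tcp_pos: [0.5792, 0.2691, 0.1762]
ee_rot: [[-0.977, -0.122, -0.173], [0.212, -0.558, -0.802], [0.001, -0.821, 0.571]]
wrist_force: [2.0, 0.1, -0.3]
gripper_width: 0.8
```

Request:
jog_arm(
  series=[
    [[0,-0.05,0],[0,0,0],0.07],
    [[0,-0.05,0],[0,0,0],0.07],
    [[0,0,0],[0,0,0],0.07],
  ],
)

```text
time_s: 21.5
tcp_pos: [0.5923, 0.3267, 0.2595]
ee_rot: [[-0.978, -0.116, -0.175], [0.21, -0.554, -0.805], [-0.004, -0.824, 0.566]]
wrist_force: [0.6, 0.9, -0.8]
gripper_width: 0.802
```

Run:
```python
from h import *
w=capture("wrist");a=capture("side");b=capture("top")
R=lambda m,f:cv2.resize(m[...,::-1],None,fx=f,fy=f,interpolation=cv2.INTER_CUBIC)
cv2.imwrite("pics/f1.png",np.hstack([R(w,.8)[:307],R(a[120:215,185:280],3.23)[:307]]))
cv2.imwrite("pics/f1w.png",w[...,::-1]);cv2.imwrite("pics/f1t.png",b[...,::-1])
L=[[0,-.048,.075],[0,.03,.075],[0,.048,.075],[0,-.048,.09],[0,.048,.092]]
print((proj(camera_info("wrist"),mix(M,L))*.8).round(0).tolist());print(((proj(camera_info("side"),mix(M,L))-[185,120])*3.23+[410,0]).round(0).tolist())
```

```text
[[202.0, 101.0], [202.0, 145.0], [202.0, 156.0], [202.0, 97.0], [202.0, 153.0]]
[[543.0, 129.0], [507.0, 75.0], [499.0, 64.0], [541.0, 111.0], [498.0, 44.0]]
```

View pics/f1.png

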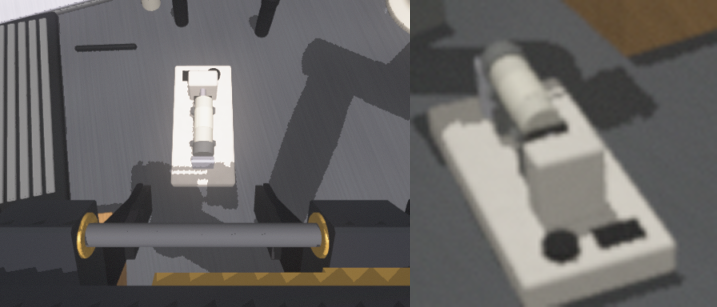

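Run:
```python
from h import *
w=cv2.imread("pics/f1w.png");b=cv2.imread("pics/f1t.png");a=capture("side")[...,::-1]
R=lambda m,f:cv2.resize(m,None,fx=f,fy=f,interpolation=cv2.INTER_CUBIC)
A=R(w[75:240,205:300],3.6)[:594,:342];B=R(a[120:180,195:245],9)[:594,:450]
B=cv2.copyMakeBorder(B,0,594-B.shape[0],0,0,cv2.BORDER_CONSTANT);cv2.imwrite("pics/f2.png",np.hstack([A,B]))
L={"foot top edge":[0,-.048,.09],"foot low":[0,-.048,.06],"body/cap top":[0,.03,.092],"cap top edge":[0,.048,.092],"cap side+":[.017,.048,.075],"cap side-":[-.017,.048,.075],"capbase+":[.017,.03,.075],"stop face hi":[0,.048,.072],"lead top+":[.018,.056,.08],"lead top-":[-.018,.056,.08],"pad top":[0,-.048,.078],"foot+":[.015,-.048,.075],"foot-":[-.015,-.048,.075],"house+":[.025,-.071,.086],"house-":[-.025,-.071,.086]}
p=mix(M,list(L.values()));u=(proj(camera_info("wrist"),p)-[205,75])*3.6;v=(proj(camera_info("side"),p)-[195,120])*9+[342,0]
for n,x,y in zip(L,u,v):print(n,x.round(0),y.round(0))
```

```text
foot top edge [173. 166.] [618. 309.]
foot low [173. 205.] [626. 409.]
body/cap top [173. 369.] [517. 155.]
cap top edge [173. 420.] [496. 123.]
cap side+ [124. 435.] [561. 164.]
cap side- [222. 434.] [441. 192.]
capbase+ [125. 385.] [582. 196.]
stop face hi [173. 437.] [502. 188.]
lead top+ [120. 453.] [553. 134.]
lead top- [226. 453.] [427. 163.]
pad top [173. 182.] [621. 350.]
foot+ [132. 186.] [678. 346.]
foot- [213. 186.] [565. 374.]
house+ [105. 115.] [746. 347.]
house- [241. 115.] [554. 395.]
```

View pics/f2.png

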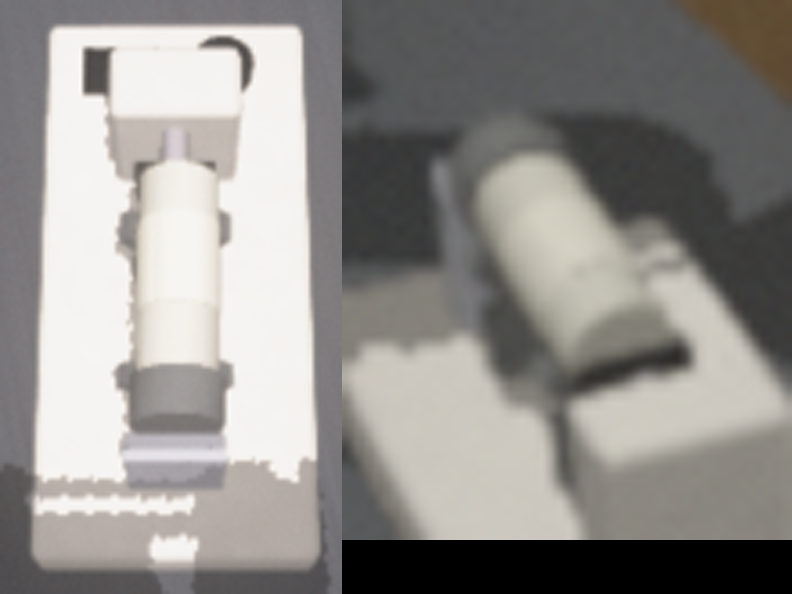

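The cap sits just inside the stop, whose ridge shows behind it at (173,455). The cap top edge is at about (173,425) against 420 predicted, and the foot top edge at 163 against 166. The foot's height in the saddle is only good to about 2 mm, so I'll settle it with a gentle press from closed fingers.

Request:
jog_arm(
  series=[
    [[0,0,0],[-8.6,0,0],0.0],
    [[0,0,0],[-8.6,0,0],0.0],
    [[0,0,0],[-8.6,0,0],0.0],
    [[0,0,0],[-8.7,0,0],0.0],
    [[0,0,0.045],[0,0,0],0.0],
    [[0,0,0.046],[0,0,0],0.0],
    [[0,0,0.046],[0,0,0],0.0],
    [[0,0.06,0],[0,0,0],0.0],
    [[0,0.06,0],[0,0,0],0.0],
    [[0,0.05,0],[0,0,0],0.0],
  ],
)

```text
time_s: 22.95
tcp_pos: [0.56, 0.1871, 0.0843]
ee_rot: [[-0.977, -0.005, -0.213], [0.213, -0.008, -0.977], [0.004, -1.0, 0.009]]
wrist_force: [1.1, 1.0, -0.2]
gripper_width: 0.005
```

Request:
jog_arm(
  series=[
    [[0,0,0],[0,0,0],0.0],
    [[0,0,0],[0,0,0],0.0],
  ],
)

```text
time_s: 23.2
tcp_pos: [0.5631, 0.1892, 0.0888]
ee_rot: [[-0.977, 0.0, -0.211], [0.211, -0.006, -0.977], [-0.001, -1.0, 0.006]]
wrist_force: [-0.4, 0.2, 0.4]
gripper_width: 0.008
```

Request:
jog_arm(
  series=[
    [[0,0.015,0],[0,0,0],0.0],
    [[0,0.012,0],[0,0,0],0.0],
    [[0,0.004,0],[0,0,0],0.0],
    [[0,0.002,0],[0,0,0],0.0],
    [[0,0,0],[0,0,0],0.0],
  ],
)

```text
time_s: 23.82
tcp_pos: [0.562, 0.189, 0.0541]
ee_rot: [[-0.977, -0.002, -0.212], [0.212, -0.006, -0.977], [0.001, -1.0, 0.006]]
wrist_force: [0.1, 0.2, -0.1]
gripper_width: 0.007
```

Request:
jog_arm(
  series=[
    [[0,0.001,0],[0,0,0],0.0],
    [[0,0.001,0],[0,0,0],0.0],
    [[0,0,0],[0,0,0],0.0],
  ],
)

```text
time_s: 24.2
tcp_pos: [0.5624, 0.1888, 0.0528]
ee_rot: [[-0.977, -0.001, -0.211], [0.211, -0.006, -0.977], [-0.0, -1.0, 0.006]]
wrist_force: [-1.0, -0.9, 4.8]
gripper_width: 0.003
```

Request:
jog_arm(
  series=[
    [[0,0.001,0],[0,0,0],0.0],
    [[0,0.001,0],[0,0,0],0.0],
    [[0,0,0],[0,0,0],0.0],
  ],
)

```text
time_s: 24.58
tcp_pos: [0.5631, 0.1888, 0.0516]
ee_rot: [[-0.977, 0.0, -0.211], [0.211, -0.006, -0.977], [-0.002, -1.0, 0.006]]
wrist_force: [-0.5, -2.2, 9.0]
gripper_width: 0.009
```

Request:
jog_arm(
  series=[
    [[0,0.0015,0],[0,0,0],0.0],
    [[0,0,0],[0,0,0],0.0],
  ],
)

```text
time_s: 24.82
tcp_pos: [0.5641, 0.1891, 0.0508]
ee_rot: [[-0.978, 0.002, -0.211], [0.211, -0.005, -0.978], [-0.004, -1.0, 0.005]]
wrist_force: [0.3, -2.2, 9.5]
gripper_width: 0.002
```

Request:
jog_arm(
  series=[
    [[0,-0.005,0],[0,0,0],0.0],
    [[0,-0.03,0],[0,0,0],0.0],
    [[0,-0.05,0],[0,0,0],0.0],
    [[0,-0.05,-0.03],[0,0,0],0.0],
    [[0,-0.04,-0.06],[0,0,0],0.0],
    [[0,0,-0.03],[0,0,0],0.0],
    [[0,0,0],[0,0,0],0.0],
  ],
)

```text
time_s: 25.7
tcp_pos: [0.5853, 0.3015, 0.2158]
ee_rot: [[-0.978, -0.005, -0.21], [0.21, -0.006, -0.978], [0.003, -1.0, 0.007]]
wrist_force: [-0.2, -0.5, -0.7]
gripper_width: 0.005
```

Run:
```python
from h import *
a=capture("side").astype(int);old=cv2.imread("pics/side0.png")[...,::-1].astype(int);cv2.imwrite("pics/end.png",a[...,::-1])
g=a.sum(2);t=camera_info("side")
# jars unchanged between first and last side pictures?
for n,(u,v) in dict(ja=(338,245),jb=(352,332)).items():
    print(n,np.abs(a-old)[v-20:v+20,u-20:u+20].mean().round(1))
# brightness along tube foot column, rows: foot / pad edge, before the press too
f=cv2.imread("pics/f2.png");print("foot col after",(g[145:172,227]//3).tolist(),(g[145:172,230]//3).tolist())
o=cv2.cvtColor(cv2.resize(f[:540,342:],(50,60),interpolation=cv2.INTER_AREA),cv2.COLOR_BGR2GRAY);print("before",o[25:52,32].tolist(),o[25:52,35].tolist())
s=sense();print(s['wrist_force'].round(1),s['time_s'],s['tcp_pos'])
```

```text
ja 4.5
jb 4.6
foot col after [183, 196, 193, 183, 168, 142, 122, 117, 118, 121, 125, 126, 124, 107, 69, 47, 80, 144, 184, 198, 200, 200, 201, 201, 194, 179, 154] [178, 194, 198, 200, 201, 200, 198, 191, 162, 133, 133, 125, 112, 81, 43, 49, 108, 171, 198, 199, 199, 200, 200, 197, 183, 160, 139]
before [118, 130, 141, 164, 170, 165, 172, 178, 167, 143, 130, 127, 126, 111, 79, 56, 89, 149, 187, 200, 202, 202, 202, 202, 196, 179, 156] [114, 134, 168, 171, 149, 174, 197, 195, 179, 158, 142, 131, 119, 89, 56, 60, 113, 173, 198, 202, 201, 202, 202, 199, 186, 162, 143]
[-0.2 -0.1 -0.9] 25.75 [0.58506386 0.30003066 0.2157204 ][ WARN:0@1.880] global loadsave.cpp:1063 imwrite_ Unsupported depth image for selected encoder is fallbacked to CV_8U.
```

```bash
python3 -c "
from station import *
print(finish_job(), sense()['time_s'])"
```

```text
the job is handed in; nothing more can be done
the job is handed in; nothing more can be done
```

I laid the tube in the mixer cradle, let go of it, moved the arm clear and handed the job in at about 26 s. I got no verdict back.

- **What I did:** I picked the white tube from among the look-alikes and set it down upright in free space. I regrasped it with the fingers pitched 35°, then carried it to the mixer. There I pushed the pad back about 12 mm with the foot, swung the cap end down behind the stop and released. A press of about 9 N with closed fingers then settled it.
- **Disagreement found:** The fingertips sat about 40 mm short of the reported TCP. The first lift therefore held only the cap, and the first regrasp closed in front of the tube. I corrected for the offset, and the second regrasp gripped the 30 mm body.
- **Last checks:**
    - The cap was in front of the stop, with cap and foot within about 2 mm of where they should appear.
    - The tube gave firm support under the press, and the foot and pad edge did not shift in the picture.
    - The two jars looked unchanged in the side view.
    - The wrist forces I read near the mixer never passed about 10 N.
- **Not confirmed:** I could not measure the foot's height directly. The pictures are good to about 2 mm, against the 3 mm allowed. I also did not measure the pad's final position; I only inferred it from the cap and foot positions.

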